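Open the sprung lid of a cuvette holder

TASK

Open the wider of the two cuvette holders, the one for two cuvettes, ready for loading: with a fingertip press down the release tab at its front so that its lid springs ajar, then push the lid back until it is fully open against its stop. Leave the narrower holder shut and do not press its tab, and do not pick up or shift anything else.

Things in the scene. Friction and masses are not known exactly. Their poses are not given: they have to be found in the camera images.
- wide: the wider cuvette holder, to be opened: a white box fixed to the worktop, 110 mm deep (x), 150 mm wide (y) and 50 mm high, with a grey lid that has two round bosses side by side. Origin: centre of its underside; its x axis points from the tab (front) to the hinge (back), y to its left, z up
- wide_tab_pad (a point): centre of the top of the wide holder's release tab: a level grey tongue 32 mm long (holder x) and 40 mm wide that sticks out at the middle of the front; when up it lies 99 mm in front of the holder's origin and 33 mm above the worktop. A steel hook blade 20 mm wide stands behind it, its front face 27 mm behind this point, up to 62 mm above the worktop. Pressed down, the tab rocks with about 2 to 5 N and meets a hard stop 9 mm lower; it springs back when let go
- wide_tab (a joint): rocking angle of the wide holder's tab: 0 up, 0.28 rad fully pressed; the hook lets go of the lid at about 0.2 rad
- wide_hinge (a point): middle of the lid's hinge line on the wide holder, which runs along the holder's y at the back: 55 mm behind the holder's origin and 54 mm above the worktop
- wide_lid_edge (a point): middle of the lid's front edge (it moves with the lid), 119 mm from the hinge line; the lid is a plate 8 mm thick and 150 mm wide, its closed top 58 mm above the worktop (bosses 3 mm more)
- wide_lid (a joint): opening angle of the wide holder's lid: 0 fully down; latched, it rests at about 0.02 (the play of the hook); a spring lifts it to about 0.8 rad (46 degrees) in about half a second once the tab is pressed; beyond that it is pushed by hand, swinging back to a stop at 1.9 rad (109 degrees). A damped friction hinge (under 1.5 N at the edge when moved slowly) keeps it wherever it is left above 0.8 rad
- narrow: the narrower cuvette holder, to be left shut: same build, depth and height, but 85 mm wide and with one round boss on its lid. Origin and axes as for the wide one. The two holders may stand either way round, left or right
- narrow_tab (a joint): rocking angle of the narrow holder's tab, 0 up, 0.28 fully pressed
- narrow_lid (a joint): opening angle of the narrow holder's lid, about 0.02 when shut and latched
- weight: bystander: brass weight, 21 mm across, 32 mm high, loose, between the holders; origin at the centre of its underside
- tissue: bystander: yellow tissue booklet, 68 x 100 x 8 mm, loose, lying flat behind the weight
- marker: bystander: black-and-white marker pen, 130 mm long, 17 mm high, loose, lying near the front edge to the left
- block: bystander: glass test piece in a small case, 26 x 44 x 14 mm, loose, at the right
- dish: bystander: glass petri dish, 64 mm across, 14 mm high, loose, at the left
- flask: bystander: small conical flask of pink solution, 51 mm across, 76 mm high, loose, behind the holders
Mind the look-alikes: they are no part of the job. What is shaped like the narrow but red is not meant.

How it is judged (in metres and radians):
On the way:
1. the wide holder's lid has been released and stands ajar (value of joint wide_lid between 0.35 and 1.4 rad), for 0.1 s.
At the end, for the whole second after the job is handed in: the wide holder's lid stands at rest fully open (over 1.72 rad, within 0.18 rad of its stop), its tab is let go and up again, and the narrow holder is shut with its tab up (value of joint wide_lid above 1.72 rad and velocity of joint wide_lid between -0.05 and 0.05 rad/s and value of joint each of wide_tab, narrow_tab below 0.1 rad and value of joint narrow_lid below 0.08 rad); the robot touches nothing.
It fails at once if the narrow holder's tab is pressed (over 0.12 rad) or its lid opens (value of joint narrow_tab above 0.12 rad or value of joint narrow_lid above 0.08 rad).
It fails at once if a bystander is lifted or shifted by more than 20 mm (distance of any of weight, tissue, marker, block, dish, flask from where it was at the start of the episode above 0.02 m).
It fails at once if a bystander is tipped over (angle between any of weight, flask's own z axis and vertical above 0.6 rad).
It also fails if it takes over 40 s, if anything falls off the work surface, if the arm or the gripper's body presses on something with over 40 N, if the wrist force passes 120 N, or if a joint passes its speed limit or range.

ROBOT

A 6-joint arm with a two-finger parallel gripper is mounted at the origin on a cart in front of the work surface, level with it; the furniture and walls round the work are solid. World frame = base frame: x ahead of the robot, y to its left, z up, the work surface at z = 0. Lengths are in mm, angles in rad, forces in N, time in s.
With the tool pointing down it reaches from about 250 to 775 mm from the base axis. Payload 4 kg.
Tool frame: the origin (TCP) lies between the finger pads; the fingertips stand 25 mm ahead of it and the grasp point (between the pads) lies 6 mm ahead of it; z points along the fingers, y is the line along which they close (so a half turn about z gives the same grasp; the last joint's range is limited). The gripper opens to 85 mm and grips with 20 to 120 N. Pads are 22 mm wide; open, the fingers measure 114 mm over their backs; the gripper's body (76 mm by 85 mm) begins 54 mm behind the grasp point. The pads swing forward as they close: fully open they stand 13 mm farther back than shut.
Start: joints at [-1.265, 0.087, 1.371, -0, 1.684, -0.103], TCP at [218.628, -504.695, 256.341] pointing down, gripper open.
Joint ranges: [-3.1, 3.1], [-0.76, 2.03], [0.27, 2.55], [-1.08, 4.22], [0.17, 2.65], [-2.57, 2.57]. Speed limits (rad/s): [2.79, 2.79, 3.14, 3.14, 3.14, 3.14].

INTERFACE

Orientations are given as a rotation vector (axis times angle).
In Python, from plant import env, imaging gives the robot as it stands. The module is installed in compiled form; this text tells all that it offers.
- The arm moves only by the tool send_rows, never from a script. Its argument "commands" is a list that holds one entry, the list of rows, each a list of 7 numbers: the shift along the tool's x, y, z in mm, then the turn, a rotation vector about the tool's x, y, z in degrees, then the opening, from 0 (shut) to 1 (fully open). A call has 1 to 10 rows; each row shifts and turns the commanded pose from where the row before left it, along the tool's axes as they then stand; what a row does not reach is not made up. A row lasts 1/8 s, in which the tool goes at most 62.5 mm and 10.7 degrees, less where a joint would pass 70% of its speed; a pose out of reach is approached as far as the arm can. A call with a gripper value outside its range is refused whole. The fingers move at their own pace and stop on an object; "squeeze" is the grip in N (left out, the last holds). Time passes only in rows, so rows that do not move let the fingers close. It gives the time, the measured TCP pose, the force, the opening and the grip force at its end, in the units of the state.
- env.state(): the state, without advancing time (a new reading comes with each control period).
- imaging.snapshot(name): name is "side" or "top" or "wrist"; returns (picture, depth): 384x512x3 uint8, blue, green, red; 384x512 float32, mm along the optical axis (not along the pixel's ray), 0 where there is no reading.
- imaging.camera_model(name): a dict with "fx", "fy", "cx", "cy" (pixels), "R" (3x3) and "t" (3): a world point X has camera coordinates R X + t. Camera axes: x right, y down, z forward; pixel columns grow to the right and rows downward; lengths in mm; the calibration is good to about 2 mm. A picture is of the moment at which its call begins: read the wrist's pose just before it. camera_model takes no time and is no camera call; for the wrist camera it gives the pose at the moment of the call.
- env.hand_in(): hands the job in; it is judged then, once.
The state is a dict: "time": time; "qpos": joint angles; "qd": joint speeds; "joint_efforts": joint torques, N m; "position": TCP position; "ee_rot": TCP orientation; "force": force on the tool from outside, world axes, zero at the start; "torque": the same for the moment, N m; "grip_width": finger opening in mm; "grasp_force": force on a finger pad.
Only numpy, scipy, OpenCV 4.12 (cv2) and the standard library are available. Lean on these libraries where they do the work, as an engineer would, in place of code of your own. Each camera call takes 0.05 s, during which the arm holds its last target. There are 200 camera calls.

## Working session

There is one attempt and no reset: what is moved stays moved. The work goes in short steps, Python scripts to look and compute and a tool call to move; the robot and the scene stay as the last step left them, time stands still between calls to the robot, and variables do not carry over. Pictures are saved under pics/ and viewed, at most 10 in all, crops included, and the job is handed in when it is done.

Besides the shell and the picture viewer there is one more tool, called by a JSON object that holds its "api" and its "payload". send_rows: Moves the arm, as the interface text tells. Its arguments: {"type":"object","properties":{"commands":{"type":"array"},"squeeze":{"type":"number"}},"required":["commands"]}

```bash
mkdir -p pics; python3 - <<'E'
from plant import env, imaging
import cv2,numpy as np
for n in ("top","side"):
    p,d=imaging.snapshot(n); cv2.imwrite(f"pics/{n}0.png",p); np.savez(f"{n}0.npz",d=d,**imaging.camera_model(n))
s=env.state(); print(s["time"],s["position"],s["ee_rot"],s["force"])
E
```

```text
0.1 [ 218.50600396 -504.27829216  255.21071964] [-3.07414283e+00 -6.37249302e-01  2.03829449e-04] [-1.13623191  0.25785082 -0.47862625]
```

View pics/top0.png

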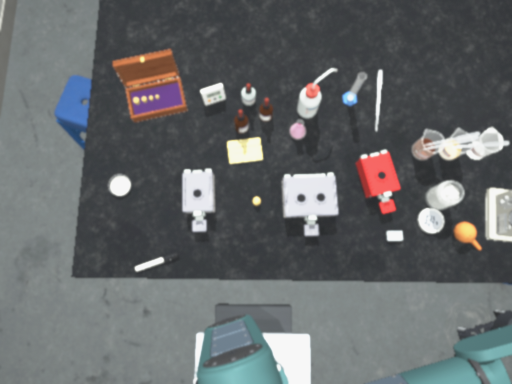

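View pics/side0.png

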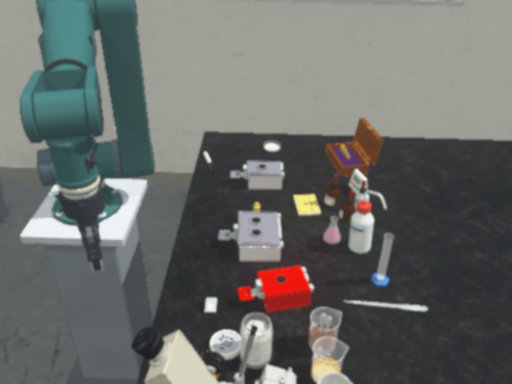

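The top view shows the wide holder, with two bosses, at about (310,196) and its tab at (312,230). The narrow one is at (198,192), and a red look-alike at (380,180).

```bash
python3 - <<'E'
import numpy as np,cv2
z=np.load("top0.npz");d=z["d"]
v,u=np.mgrid[:384,:512]
C=np.stack([(u-z["cx"])/z["fx"]*d,(v-z["cy"])/z["fy"]*d,d],-1)
W=(C-z["t"])@z["R"]
box=(u>272)&(u<348)&(v>160)&(v<245)&(d>0)
h=W[...,2]
m=box&(h>48)&(h<66)
n,lab,st,_=cv2.connectedComponentsWithStats(m.astype(np.uint8)); k=1+st[1:,4].argmax(); L=W[lab==k]
print("lid",len(L),np.median(L[:,2]),cv2.minAreaRect(L[:,:2].astype(np.float32)), L.mean(0))
t=box&(h>22)&(h<45)&(v>215)
T=W[t];print("tab",len(T),np.median(T,0),cv2.minAreaRect(T[:,:2].astype(np.float32)))
p=W[230:233,310:314].reshape(-1,3);print(p.mean(0))
for r in range(214,242,2): print(r,np.round(W[r,312]),end=' ')
E
```

```text
lid 2146 59.10178061909258 ((539.1279296875, -158.16522216796875), (132.9333953857422, 150.3057861328125), 3.4624292850494385) [ 541.55770081 -157.51335393   59.14728758]
tab 203 [ 450.35637818 -162.37351732   32.36182245] ((458.2433166503906, -161.99102783203125), (54.856380462646484, 39.577144622802734), 6.4471001625061035)
[ 441.12136225 -163.88036138   33.92994316]
214 [ 486. -162.   63.] 216 [ 480. -161.   66.] 218 [ 475. -162.   59.] 220 [ 474. -167.   28.] 222 [ 467. -166.   31.] 224 [ 461. -166.   34.] 226 [ 456. -166.   31.] 228 [ 450. -165.   34.] 230 [ 444. -165.   34.] 232 [ 438. -165.   38.] 234 [ 433. -165.   33.] 236 [ 329.    0. 1157.] 238 [ 424. -170.    2.] 240 [ 418. -170.   -0.]
```

{"api": "send_rows", "payload": {"commands": [[[0,0,0,0,0,10,0],[0,0,0,0,0,10,0],[0,0,0,0,7.5,0,0],[0,0,0,0,7.5,0,0],[0,0,0,0,0,0,0],[0,0,0,0,0,0,0]]]}}

```text
time: 0.85
position: [218.7, -504.6, 256.1]
ee_rot: [-3.106, -0.093, -0.406]
force: [0.2, 0.7, 0.4]
grip_width: -0.2
grasp_force: 0.0
```

```bash
cat > h.py <<'E'
import numpy as np
from scipy.spatial.transform import Rotation as Ro
from plant import env,imaging
YAW=np.radians(3.5); O=np.array([545.6,-157.7,0.])
ex=np.array([np.cos(YAW),np.sin(YAW),0]); ey=np.array([-ex[1],ex[0],0])
def go(hx,hy,tipz,ahead=25):
    "tool-frame shift putting the tip centre at holder (hx,hy), height tipz"
    s=env.state(); R=Ro.from_rotvec(s["ee_rot"]).as_matrix()
    tip=s["position"]+ahead*R[:,2]; tgt=O+hx*ex+hy*ey+[0,0,tipz]
    print("t",s["time"],"tip",tip.round(1),"shift",(R.T@(tgt-tip)).round(1),"F",s["force"].round(1),"w",s["grip_width"])
    return R
E
python3 - <<'E'
from h import *
R=go(-112,0,75);print(R.round(3), Ro.from_matrix(R.T@np.column_stack([ex,-ey,[0,0,-1]])@Ro.from_euler('y',15,degrees=True).as_matrix()).as_rotvec(degrees=True))
E
```

```text
t 0.85 tip [ 225.1 -504.2  231.9] shift [ 180.5 -326.6  210.6] F [0.2 0.7 0.4] w -0.18766708746402402
[[ 0.965  0.06   0.257]
 [ 0.058 -0.998  0.016]
 [ 0.257 -0.    -0.966]] [-0.0061323   0.08594489 -0.08555156]
```

{"api": "send_rows", "payload": {"commands": [[[30,-50,0,0,0,0,0],[30,-50,0,0,0,0,0],[30,-50,0,0,0,0,0],[30,-50,0,0,0,0,0],[30,-50,30,0,0,0,0],[20,-50,40,0,0,0,0],[22,-27,50,0,0,0,0],[0,0,50,0,0,0,0],[0,0,30,0,0,0,0],[0,0,0,0,0,0,0]]]}}

```text
time: 2.1
position: [431.6, -168.0, 113.4]
ee_rot: [-3.103, -0.097, -0.4]
force: [0.7, 0.9, -1.1]
grip_width: 0.3
grasp_force: 0.0
```

```bash
python3 - <<'E'
from h import *
import cv2
go(-100,0,45)
a,_=imaging.snapshot("wrist"); b,_=imaging.snapshot("side"); c,_=imaging.snapshot("top")
f=lambda i:cv2.resize(i,(400,300),interpolation=cv2.INTER_CUBIC)
cv2.imwrite("pics/a1.png",np.vstack([np.hstack([cv2.resize(a,(400,300)),f(b[180:280,190:323])]),np.hstack([f(c[150:250,245:378]),np.zeros((300,400,3),np.uint8)])]))
E
```

```text
t 2.1 tip [ 437.9 -167.5   89.3] shift [-3.4 -3.1 44.9] F [ 0.7  0.9 -1.1] w 0.32318369577057315
```

View pics/a1.png

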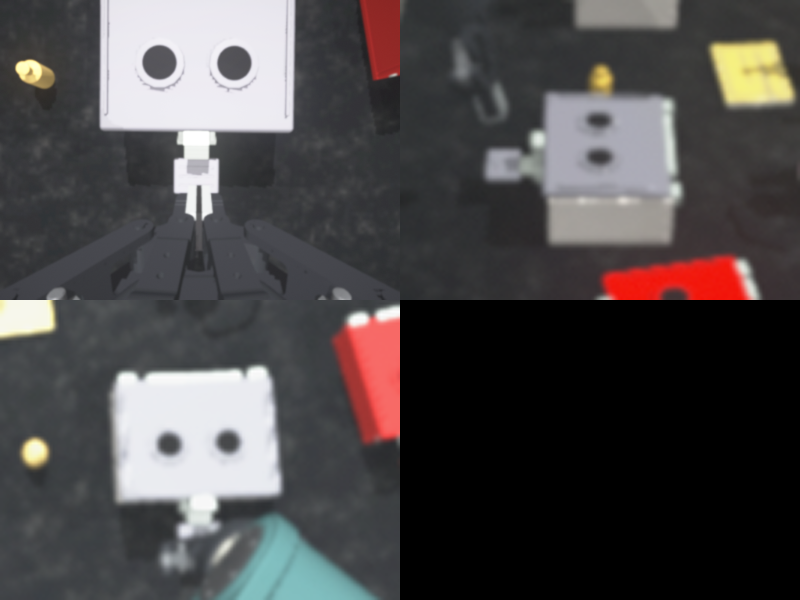

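The wrist view shows the fingers at (198,210) centred on the tab at (197,175). I'll go down next.

{"api": "send_rows", "payload": {"commands": [[[-1,-3,22,0,0,0,0],[-1,0,20,0,0,0,0],[0,0,0,0,0,0,0],[0,0,0,0,0,0,0]]]}}

```text
time: 2.75
position: [442.1, -167.4, 77.1]
ee_rot: [-3.107, -0.093, -0.413]
force: [1.2, 0.3, 0.6]
grip_width: -0.1
grasp_force: 0.0
```

{"api": "send_rows", "payload": {"commands": [[[-1,0,4,0,0,0,0],[-1,0,4,0,0,0,0],[0,0,0,0,0,0,0]]]}}

```text
time: 3.12
position: [441.1, -166.4, 66.4]
ee_rot: [-3.105, -0.093, -0.408]
force: [0.8, -0.8, -0.2]
grip_width: -0.0
grasp_force: 0.0
```

{"api": "send_rows", "payload": {"commands": [[[-1,0,3,0,0,0,0],[0,0,0,0,0,0,0]]]}}

```text
time: 3.38
position: [440.9, -166.4, 63.2]
ee_rot: [-3.105, -0.093, -0.408]
force: [0.3, -0.3, -0.4]
grip_width: -0.2
grasp_force: 0.0
```

{"api": "send_rows", "payload": {"commands": [[[-1,0,4,0,0,0,0],[-1,0,4,0,0,0,0],[0,0,0,0,0,0,0]]]}}

```text
time: 3.75
position: [441.3, -166.6, 55.1]
ee_rot: [-3.106, -0.093, -0.409]
force: [0.7, -0.4, 1.1]
grip_width: 0.3
grasp_force: 0.2
```

{"api": "send_rows", "payload": {"commands": [[[-1,0,3,0,0,0,0],[0,0,0,0,0,0,0]]]}}

```text
time: 4.0
position: [441.4, -166.7, 52.4]
ee_rot: [-3.106, -0.093, -0.41]
force: [0.5, -0.5, 1.8]
grip_width: -0.0
grasp_force: 1.0
```

Contact has begun, so I'll press on.

{"api": "send_rows", "payload": {"commands": [[[-1,0,3,0,0,0,0],[0,0,0,0,0,0,0]]]}}

```text
time: 4.25
position: [441.5, -166.7, 49.5]
ee_rot: [-3.106, -0.093, -0.411]
force: [1.3, -0.0, 3.5]
grip_width: -0.3
grasp_force: 1.6
```

{"api": "send_rows", "payload": {"commands": [[[-0.5,0,2,0,0,0,0],[0,0,0,0,0,0,0]]]}}

```text
time: 4.5
position: [441.7, -166.8, 48.9]
ee_rot: [-3.106, -0.094, -0.411]
force: [-4.6, 3.3, 12.4]
grip_width: -0.0
grasp_force: 6.8
```

```bash
python3 - <<'E'
from h import *
import cv2
go(-100,0,25)
a,_=imaging.snapshot("wrist"); b,_=imaging.snapshot("side")
cv2.imwrite("pics/a2.png",np.hstack([cv2.resize(a,(400,300)),cv2.resize(b[180:280,190:323],(400,300))]))
E
```

```text
t 4.5 tip [ 448.2 -166.4   24.7] shift [-2.1 -2.7 -0.8] F [-4.6  3.3 12.4] w -0.044879275440607366
```

View pics/a2.png

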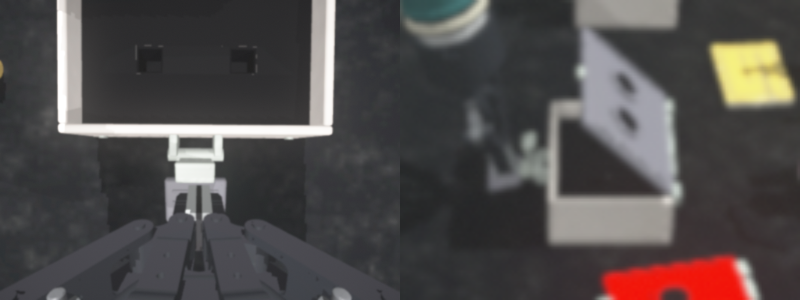

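The lid stands ajar. I'll retreat up along the tool axis, then sweep the lid back.

{"api": "send_rows", "payload": {"commands": [[[0,0,-15,0,0,0,0],[0,0,-30,0,0,0,0],[0,-2,-40,0,0,0,0],[0,0,-19,0,0,0,0],[0,0,0,0,0,0,0],[30,0,8,0,0,0,0],[25,0,6.7,0,0,0,0],[0,0,0,0,0,0,0]]]}}

```text
time: 5.6
position: [470.8, -162.1, 145.4]
ee_rot: [-3.104, -0.095, -0.403]
force: [0.1, 0.8, -0.5]
grip_width: 0.1
grasp_force: 0.0
```

```bash
python3 - <<'E'
from h import *
go(60,0,125)
E
```

```text
t 5.6 tip [ 477.2 -161.7  121.2] shift [125.2   0.2  29.2] F [ 0.1  0.8 -0.5] w 0.09630839860158603
```

{"api": "send_rows", "payload": {"commands": [[[12,0,2.5,0,0,0,0],[12,0,2.5,0,0,0,0],[10,0,2.5,0,0,0,0],[8,0,2,0,0,0,0],[8,0,2,0,0,0,0],[8,0,2,0,0,0,0]]]}}

```text
time: 6.35
position: [530.8, -159.2, 149.5]
ee_rot: [-3.106, -0.093, -0.409]
force: [-0.5, 0.3, -0.7]
grip_width: 0.1
grasp_force: 0.3
```

{"api": "send_rows", "payload": {"commands": [[[8,0,2,0,0,0,0],[8,0,2,0,0,0,0],[8,0,2,0,0,0,0],[8,0,2,0,0,0,0],[8,0,2,0,0,0,0]]]}}

```text
time: 6.98
position: [571.7, -156.7, 149.7]
ee_rot: [-3.106, -0.093, -0.408]
force: [-1.7, -1.0, -0.1]
grip_width: -0.1
grasp_force: 0.4
```

```bash
python3 - <<'E'
from h import *
import cv2
go(60,0,125)
a,_=imaging.snapshot("wrist"); b,_=imaging.snapshot("side")
cv2.imwrite("pics/a3.png",np.hstack([cv2.resize(a,(400,300)),cv2.resize(b[150:270,180:340],(400,300))]))
E
```

```text
t 6.975 tip [ 578.1 -156.3  125.6] shift [26.4 -0.6  7.6] F [-1.7 -1.  -0.1] w -0.1484544199307813
```

View pics/a3.png

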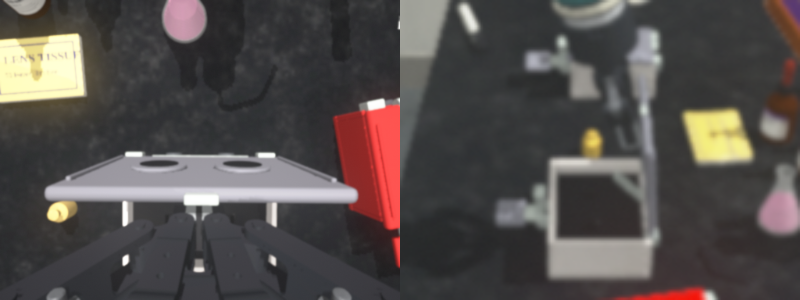

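The lid is nearly upright, with its edge at about (200,193) in the wrist view, and the flask is well clear. I'll keep pushing.

{"api": "send_rows", "payload": {"commands": [[[6,0,1.6,0,0,0,0],[6,0,1.6,0,0,0,0],[6,0,1.6,0,0,0,0],[4,0,1,0,0,0,0],[0,0,0,0,0,0,0]]]}}

```text
time: 7.7
position: [594.6, -155.4, 150.3]
ee_rot: [-3.106, -0.093, -0.41]
force: [0.5, -0.2, 0.6]
grip_width: 0.1
grasp_force: 0.0
```

{"api": "send_rows", "payload": {"commands": [[[2,0,0.5,0,0,0,0],[2,0,0.5,0,0,0,0],[0,0,0,0,0,0,0]]]}}

```text
time: 8.07
position: [598.4, -155.2, 150.4]
ee_rot: [-3.106, -0.093, -0.409]
force: [0.8, -0.7, 0.7]
grip_width: -0.1
grasp_force: 0.0
```

{"api": "send_rows", "payload": {"commands": [[[2,0,0.5,0,0,0,0],[0,0,0,0,0,0,0]]]}}

```text
time: 8.32
position: [600.4, -155.1, 150.4]
ee_rot: [-3.106, -0.093, -0.409]
force: [1.0, 0.5, 0.1]
grip_width: -0.0
grasp_force: 0.0
```

{"api": "send_rows", "payload": {"commands": [[[2,0,0.5,0,0,0,0],[2,0,0.5,0,0,0,0],[0,0,0,0,0,0,0]]]}}

```text
time: 8.7
position: [604.4, -154.8, 150.4]
ee_rot: [-3.106, -0.093, -0.409]
force: [-0.3, -0.6, -0.4]
grip_width: -0.5
grasp_force: 0.3
```

{"api": "send_rows", "payload": {"commands": [[[1.5,0,0.4,0,0,0,0],[0,0,0,0,0,0,0]]]}}

```text
time: 8.95
position: [604.9, -154.8, 150.3]
ee_rot: [-3.106, -0.093, -0.404]
force: [-4.8, -0.8, 3.1]
grip_width: 0.2
grasp_force: 3.0
```

```bash
python3 - <<'E'
from h import *
import cv2
go(60,0,125)
a,_=imaging.snapshot("wrist"); b,d=imaging.snapshot("side"); c=imaging.camera_model("side")
cv2.imwrite("pics/a4.png",np.hstack([cv2.resize(a,(400,300)),cv2.resize(b[150:270,180:340],(400,300))]))
# lid angle: project lid side edges for predicted angles
v,u=np.mgrid[:384,:512]
W=(np.stack([(u-c["cx"])/c["fx"]*d,(v-c["cy"])/c["fy"]*d,d],-1)-c["t"])@c["R"]
P=W[d>0]-O; hx=P@ex; hy=P@ey; z=P[:,2]
m=(abs(hy)<78)&(hx>30)&(hx<125)&(z>70)&(z<175)
for z0 in range(70,175,15):
    k=m&(abs(z-z0)<7.5)&(hy<-35); 
    if k.any(): print(z0,k.sum(),np.percentile(hx[k],[5,50,95]).round(1))
E
```

```text
t 8.95 tip [ 611.2 -154.4  126.1] shift [-5.8 -0.7 -0.4] F [-4.8 -0.8  3.1] w 0.17936332615760212
70 20 [54.3 56.  64.2]
85 33 [57.3 60.  67.3]
100 40 [62.  65.4 71.2]
115 35 [67.  70.1 78.4]
130 39 [72.  75.  81.9]
145 39 [77.2 80.4 89.2]
160 47 [82.8 86.5 92.1]
```

View pics/a4.png

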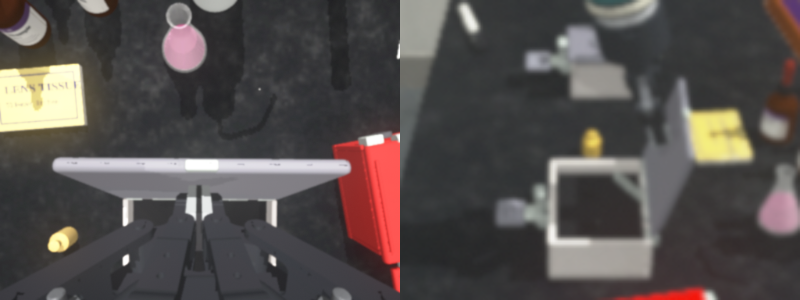

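The lid is at its stop: slope 18.8° past vertical, about 1.90 rad, with a reaction force of about 5 N. I'll back away.

{"api": "send_rows", "payload": {"commands": [[[-3,0,-0.8,0,0,0,0],[-10,0,-2.6,0,0,0,0],[-30,0,-8,0,0,0,0],[-40,0,-10,0,0,0,0],[-40,0,-20,0,0,0,0],[-40,0,-30,0,0,0,0],[0,0,-50,0,0,0,0],[0,0,0,0,0,0,0],[0,0,0,0,0,0,0]]]}}

```text
time: 10.18
position: [417.2, -166.0, 225.6]
ee_rot: [-3.106, -0.093, -0.41]
force: [0.3, 0.3, -0.6]
grip_width: 0.0
grasp_force: 0.0
```

```bash
python3 - <<'E'
from h import *
import cv2
go(60,0,125)
a,_=imaging.snapshot("wrist"); b,d=imaging.snapshot("side"); c=imaging.camera_model("side")
cv2.imwrite("pics/a5.png",np.hstack([cv2.resize(a,(400,300)),cv2.resize(b[130:280,180:380],(400,300))]))
v,u=np.mgrid[:384,:512]
W=(np.stack([(u-c["cx"])/c["fx"]*d,(v-c["cy"])/c["fy"]*d,d],-1)-c["t"])@c["R"]
P=W[d>0]-O; hx=P@ex; hy=P@ey; z=P[:,2]
m=(hy>-78)&(hy<-35)&(hx>30)&(hx<125)&(z>75)&(z<165)
print(np.pi/2+np.arctan(np.polyfit(z[m],hx[m],1)[0]))
E
```

```text
t 10.175 tip [ 423.7 -165.6  201.5] shift [156.   -0.8 121.1] F [ 0.3  0.3 -0.6] w 0.03465410087596783
1.899120615304172
```

View pics/a5.png

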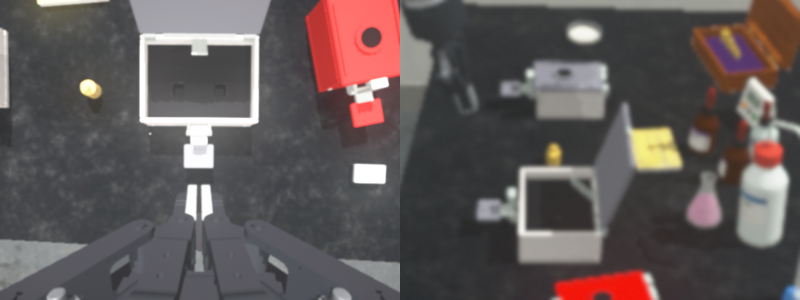

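The lid stands open at 1.90 rad and its tab is up at (200,155). The narrow holder is shut, the bystanders are in place and the arm is clear.

```bash
python3 -c "
from plant import env
print(env.hand_in())"
```

```text
the job is handed in; nothing more can be done
None
```

The wide holder's lid is fully open at its stop (measured about 1.90 rad) and its tab is up; the narrow holder is shut, nothing else was seen to move, and the job was handed in at about 10 s (no verdict was returned).

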